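# Lock the lilac tub with its fold-out crank

### The arm

A 6-joint arm with a two-finger parallel gripper is mounted at the origin on the work surface. World frame = base frame: x ahead of the robot, y to its left, z up, the work surface at z = 0. Lengths are in m, angles in rad, forces in N, time in s.
With the tool pointing down it reaches from about 0.25 to 0.775 m from the base axis. Payload 4 kg.
Tool frame: the origin (TCP) lies midway between the tips of the shut fingers; the grasp point (between the pads) lies 19 mm behind it (robot.pinch_z is the distance from the TCP to the grasp point, in m); x points along the fingers, y is the direction in which the jaws open and shut, and the axes are right-handed (so a half turn about x gives the same grasp; the last joint's range is limited). The gripper opens to 94 mm and grips with 3 to 60 N. Pads are 16 mm wide; open, the fingers measure 119 mm over their backs; the gripper's body (75 mm by 177 mm) begins 78 mm behind the grasp point.
Start: joints at [-1.239, 0.087, 1.371, -0, 1.684, -0.103], TCP at [0.232, -0.499, 0.206] pointing down, gripper open.
Joint ranges: [-3.1, 3.1], [-0.76, 2.03], [0.27, 2.55], [-1.08, 4.22], [0.17, 2.65], [-2.57, 2.57]. Speed limits (rad/s): [2.79, 2.79, 3.14, 3.14, 3.14, 3.14].

### API

Orientations are given as [roll, pitch, yaw] about the fixed x, y, z axes, in that order (R = Rz(yaw) Ry(pitch) Rx(roll)).
In Python, from bench import robot, imaging gives the robot as it stands. The module is installed in compiled form; this text tells all that it offers.
- The arm moves only by the tool drive_tool, never from a script. Its argument "commands" is a list that holds one entry, the list of rows, each a list of 4 numbers: the shift along the tool's x, y, z as a fraction of full scale, then the turn about the tool's x as a fraction of full scale. A call has 1 to 20 rows; each row shifts and turns the commanded pose from where the row before left it, along the tool's axes as they then stand; what a row does not reach is not made up. Full scale, the value 1, is 0.25 m for a shift and 360 degrees for a turn. A row lasts 1/10 s, in which the tool goes at most 50 mm and 8.59 degrees, less where a joint would pass 70% of its speed; a pose out of reach is approached as far as the arm can. A call with a number of a shift or a turn outside -1 to 1 is refused whole. A call with a gripper value outside its range is refused whole. "grip" is the opening, from 0 (shut) to 1 (fully open), set as the call begins (left out, the last holds). The fingers move at their own pace and stop on an object; the grip force is fixed at half the most. Time passes only in rows, so rows that do not move let the fingers close. It gives the time, the measured TCP pose, the force and the opening at its end, in the units of the state.
- robot.get_obs(): the state, without advancing time (a new reading comes with each control period).
- imaging.snapshot(name): name is "scene" or "top" or "wrist"; returns a dict with "pixels" (400x640x3 uint8, red, green, blue), "z_map" (400x640 float32, m along the optical axis (not along the pixel's ray), 0 where there is no reading), "mtx" (3x3 intrinsics, pixels), "k1" (the pictures are not rectified: a ray, as slopes to the right and down, at radius r is drawn at 1 + k1 r^2 times it, then the intrinsics apply), "extrinsics" (4x4, takes a point from world to camera coordinates). Camera axes: x right, y up, looking along -z (the intrinsics and any distortion apply to the point x, -y, -z); pixel columns grow to the right and rows downward; lengths in m; the calibration is good to about 2 mm. A picture is of the moment at which its call begins.
- robot.close_job(): hands the job in, once; it reports no verdict.
The state is a dict: "time": time; "joint_positions": joint angles; "qvel": joint speeds; "joint_torque": joint torques, N m; "tool_pos": TCP position; "ee_rot": TCP orientation; "wrist_force": force on the tool from outside, world axes, zero at the start; "wrist_torque": the same for the moment, N m; "width": finger opening in m.
Only numpy, scipy, OpenCV 4.12 (cv2) and the standard library are available. Lean on these libraries where they do the work, as an engineer would, in place of code of your own. Each camera call takes 0.05 s, during which the arm holds its last target.

### The job

Lock the lid of the lilac-lidded tub: first fold its yellow crank handle up until it stands upright, then with it turn the grey lock wheel clockwise all the way, from the red mark towards the green one. Leave the handle standing up, let go, and leave the handle and wheel of the white-lidded tub alone.

Things in the scene. Friction and masses are not known exactly. Their poses are not given: they have to be found in the camera images.
- lilac_hub (a point): Centre of the top face of the grey lock wheel (124 mm across, level, 174 mm above the table) on the fixed lilac-lidded tub (240 x 200 mm, lid top at 150 mm). Turns with the wheel: x points from its axis towards the yellow crank's hinge, z up. The hinge pin lies 50 mm along x, 22 mm above this point, parallel to y, between steel cheeks (30 mm over both, 18 mm long, 28 mm above the wheel).
- lilac_wheel (a joint): Turn of the lilac tub's wheel, rad, growing clockwise seen from above. 0: unlocked, crank hinge beside the lid's red mark; 1.571: locked, at its stop, crank hinge beside the green mark, two steel bolts run out into their keepers. Starts at 0 to 0.3. Takes about 2.5 N at the crank; stays where it is left.
- lilac_crank (a joint): Fold of the lilac tub's yellow crank, rad. 0: flat, from its hinge along the hub's -x over the wheel's centre, 14 mm of air beneath; 1.571: upright, at its stop. Starts at 0 to 0.25. Round bar 15 mm thick (last 4 mm: 17 mm), free end 72 mm from the pin, clear of the cheeks beyond 10 mm. About 1 N at 55 mm from the pin lifts it; stays where it is left.
- white_grip (a point): Point on the axis of the yellow crank handle of the white-lidded tub, 55 mm from its hinge pin: tub, wheel and handle of the same make and size, fixed to the table, handle folded. To be left alone.

How it is judged:
On the way, in this order (a step that is already met when the one before it is completed fails the run):
1. the lilac tub's crank handle is folded up to within 15 degrees of upright before its wheel has been turned past about half way (value of joint lilac_crank above 1.31 rad and value of joint lilac_wheel below 0.8 rad), for 0.1 s.
2. the lilac tub's wheel is turned clockwise to within 12 degrees of its locked stop (value of joint lilac_wheel above 1.36 rad), for 0.1 s.
At the end, for the whole second after the job is handed in: The lilac tub's lock wheel rests within 12 degrees of its locked stop (joint above 1.36 rad), its crank handle is left standing within 20 degrees of upright (joint above 1.22 rad) (value of joint lilac_wheel above 1.36 rad and value of joint lilac_crank above 1.22 rad and velocity of joint lilac_wheel between -0.1 and 0.1 rad/s); the robot touches nothing.
It fails at once if the white tub's crank handle is moved by more than 15 mm, by folding it up or by turning its wheel (distance of white_grip from where it was at the start of the episode above 0.015 m).
It also fails if it takes over 40 s, if anything falls off the work surface, if the arm or the gripper's body presses on something with over 40 N, if the wrist force passes 120 N, or if a joint passes its speed limit or range.

## Working session

There is one attempt and no reset: what is moved stays moved. The work goes in short steps, Python scripts to look and compute and a tool call to move; the robot and the scene stay as the last step left them, time stands still between calls to the robot, and variables do not carry over. Pictures are saved under pics/ and viewed, and the job is handed in when it is done.

Besides the shell and the picture viewer there is one more tool, called as name(argument=value, ...) on one line, values as JSON. drive_tool: Moves the arm, as the interface text tells. Shift numbers are shares of 0.25 m and turn numbers shares of 360 degrees, none past 1 either way. Its arguments: {"type":"object","properties":{"commands":{"type":"array","items":{"type":"array","items":{"type":"array","items":{"type":"number","minimum":-1,"maximum":1}}}},"grip":{"type":"number"}},"required":["commands"]}

```bash
mkdir -p pics
python3 - <<'E'
from bench import robot, imaging
import cv2,numpy as np,pickle
print(robot.get_obs())
d={}
for n in ("scene","top","wrist"):
    s=imaging.snapshot(n);d[n]=s
    cv2.imwrite(f"pics/a_{n}.png",s["pixels"][:,:,::-1]);print(n,s["mtx"].tolist(),s["k1"],np.round(s["extrinsics"],3).tolist())
pickle.dump(d,open("a.pkl","wb"))
E
```

```text
{'time': 0.0, 'joint_positions': array([-1.23913475e+00,  8.79389136e-02,  1.37221053e+00,  6.10324156e-06,
        1.68355687e+00, -1.03088251e-01]), 'qvel': array([-0.00173026, -0.00080297, -0.0003763 ,  0.00112479, -0.00269035,
       -0.00051557]), 'joint_torque': array([-2.01623494e-03, -3.40183425e+01, -3.02433980e+01,  7.16252206e-02,
        3.31354339e-02, -1.85465296e-04]), 'tool_pos': array([ 0.23148391, -0.49833933,  0.20433512]), 'ee_rot': array([-1.67675443,  1.56868266,  1.89958872]), 'wrist_force': array([ 0.04573344,  0.2393648 , -0.69361517]), 'wrist_torque': array([ 0.01147026, -0.01718462,  0.02735714]), 'width': 0.09386928496411877}
scene [[413.7728956412188, 0.0, 317.60366675022067], [0.0, 413.7728956412188, 200.67211765087816], [0.0, 0.0, 1.0]] -0.044259704734225226 [[-0.448, 0.894, 0.006, 0.245], [-0.619, -0.315, 0.719, 0.179], [0.645, 0.318, 0.695, -1.143], [0.0, 0.0, 0.0, 1.0]]
top [[400.9044430917235, 0.0, 314.4679665308631], [0.0, 400.9044430917235, 196.25271145358704], [0.0, 0.0, 1.0]] 0.029427295237090808 [[-0.021, -1.0, -0.009, 0.022], [0.994, -0.022, 0.103, -0.565], [-0.103, -0.007, 0.995, -0.925], [0.0, 0.0, 0.0, 1.0]]
wrist [[324.5863195745987, 0.0, 319.508063195251], [0.0, 324.5863195745987, 201.25575413642156], [0.0, 0.0, 1.0]] -0.03728431238749025 [[0.421, -0.907, -0.004, -0.548], [0.87, 0.405, -0.282, 0.029], [0.257, 0.116, 0.959, -0.393], [0.0, 0.0, 0.0, 1.0]]
```

View pics/a_scene.png

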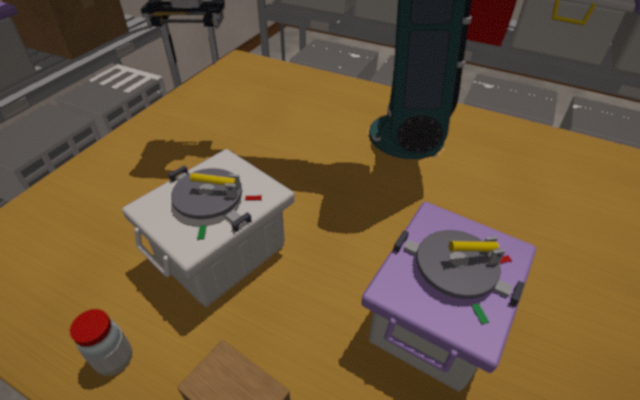

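View pics/a_top.png

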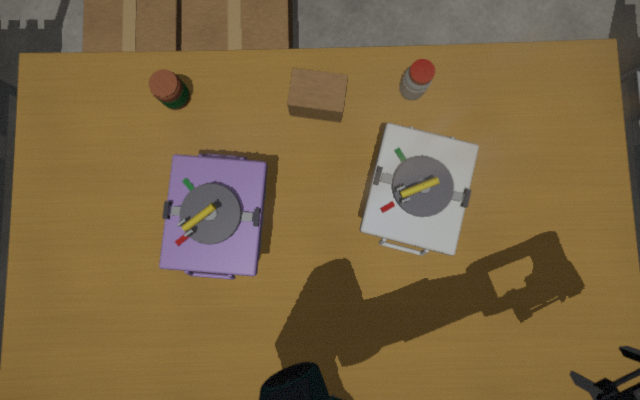

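View pics/a_wrist.png

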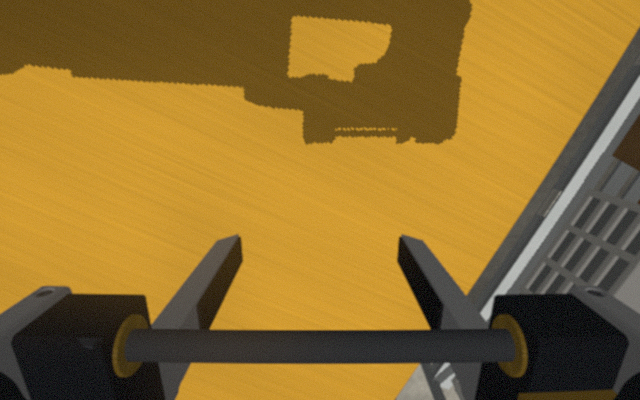

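```bash
cat > h.py <<'E'
import numpy as np,cv2
def world(s,mask=None):
    v,u=np.nonzero((s["z_map"]>0) if mask is None else mask&(s["z_map"]>0))
    z=s["z_map"][v,u].astype(float)
    p=cv2.undistortPoints(np.c_[u,v].astype(float)[:,None],s["mtx"],np.array([s["k1"],0,0,0,0.]))[:,0]
    c=np.c_[p[:,0]*z,-p[:,1]*z,-z]
    E=s["extrinsics"];return (c-E[:3,3])@E[:3,:3],u,v
def fit_circle(p):
    A=np.c_[2*p,np.ones(len(p))];x=np.linalg.lstsq(A,(p**2).sum(1),rcond=None)[0];return x[:2],np.sqrt(x[2]+x[:2]@x[:2])
E
python3 - <<'E'
import pickle,numpy as np,cv2
from h import *
d=pickle.load(open("a.pkl","rb"))
for n in("top","scene"):
    s=d[n];P,u,v=world(s);rgb=s["pixels"][v,u].astype(int);hsv=cv2.cvtColor(s["pixels"],cv2.COLOR_RGB2HSV)[v,u].astype(int)
    yel=(hsv[:,0]>24)&(hsv[:,0]<34)&(hsv[:,1]>180)&(P[:,2]>.17)
    gr=(hsv[:,1]<60)&(abs(P[:,2]-.174)<.006)&(rgb.max(1)<150)
    for nm,box in (("left",(P[:,1]>0.08)),("right",(P[:,1]<0.08))):
        g=P[gr&box];q=P[yel&box]
        print(n,nm,len(g),len(q))
        if len(g)>10 :
            h=cv2.convexHull((g[:,:2]*1e4).astype(np.int32))[:,0]/1e4
            print(" mean",g.mean(0).round(4),"hull",fit_circle(h), "minenc",cv2.minEnclosingCircle(g[:,:2].astype(np.float32)))
        if len(q)>5:
            m=q.mean(0);w=np.linalg.svd(q-m)[2][0];t=(q-m)@w;print(" crank",m.round(4),w.round(3),(m+w*t.min()).round(4),(m+w*t.max()).round(4))
        for nm2,lo,hi in(("red",0,8),("green",45,80)):
            k=box&(hsv[:,0]>=lo)&(hsv[:,0]<=hi)&(hsv[:,1]>120)&(abs(P[:,2]-.15)<.01);print("  ",nm2,k.sum(),P[k].mean(0).round(4))
E
```

```text
top left 2548 2
 mean [0.5199 0.2153 0.1737] hull (array([0.36800838, 0.20753851]), np.float64(0.20179113114328703)) minenc ((0.3798304796218872, 0.1800205111503601), 0.20774662494659424)
   red 36 [0.4616 0.2789 0.1524]
   green 53 [0.5252 0.2454 0.1519]
top right 2520 7
 mean [ 0.5622 -0.2078  0.1738] hull (array([ 0.39245916, -0.11360186]), np.float64(0.24853026174723872)) minenc ((0.4105074107646942, -0.08193472027778625), 0.26198068261146545)
 crank [ 0.2431 -0.4843  0.2812] [ 0.087 -0.726 -0.682] [ 0.2374 -0.4366  0.3259] [ 0.2506 -0.5471  0.2222]
   red 63 [ 0.5225 -0.1364  0.1524]
   green 12 [ 0.3916 -0.0385  0.1528]
scene left 4190 328
 mean [0.4366 0.2297 0.1745] hull (array([-0.11216297,  0.55149183]), np.float64(0.748756985878881)) minenc ((-0.16861572861671448, 0.3782021105289459), 0.7721421122550964)
 crank [0.4959 0.2366 0.2086] [ 0.993 -0.114  0.024] [-0.7913  0.3842  0.1775] [0.5416 0.2313 0.2097]
   red 70 [-0.2499  0.192   0.149 ]
   green 121 [0.5839 0.2707 0.1536]
scene right 2354 227
 mean [ 0.5532 -0.2185  0.1746] hull (array([ 0.11960168, -0.64202299]), np.float64(0.6801828788644355)) minenc ((0.193825364112854, -0.620466411113739), 0.7005541920661926)
 crank [ 0.5649 -0.1942  0.2049] [-0.374  0.925 -0.062] [ 0.5778 -0.2262  0.2071] [ 0.5505 -0.1585  0.2025]
   red 64 [ 0.4448 -0.1263  0.1529]
   green 64 [ 0.6375 -0.1703  0.1535]
```

Run:
```python
import pickle,numpy as np,cv2
from h import *
d=pickle.load(open("a.pkl","rb"))
s=d["top"];print(cv2.cvtColor(s["pixels"],cv2.COLOR_RGB2HSV)[[205,212,218,182,239],[213,202,193,187,182]])
for n in("top","scene"):
    s=d[n];P,u,v=world(s);hsv=cv2.cvtColor(s["pixels"],cv2.COLOR_RGB2HSV)[v,u].astype(int)
    box=np.hypot(P[:,0]-.51,P[:,1]-.235)<.13
    yel=box&(hsv[:,0]>20)&(hsv[:,0]<34)&(hsv[:,1]>150)&(P[:,2]>.17)
    g=P[box&(hsv[:,1]<70)&(abs(P[:,2]-.174)<.005)];c=g.mean(0)[:2]
    for _ in range(30):
        r=g[np.hypot(*(g[:,:2]-c).T)<.066,:2]
        h=cv2.convexHull((r*1e5).astype(np.int32))[:,0]/1e5; c,R=fit_circle(h)
    print(n,len(g),"hub",c.round(4),R.round(4),g[:,2].mean())
    q=P[yel];m=np.median(q,0);q=q[np.linalg.norm(q-m,axis=1)<.06];m=q.mean(0);w=np.linalg.svd(q-m)[2][0];t=(q-m)@w;print(" crank",len(q),m.round(4),w.round(3),(m+w*t.min()).round(4),(m+w*t.max()).round(4))
    for nm2,lo,hi in(("red",0,8),("green",45,80)):
        k=box&(hsv[:,0]>=lo)&(hsv[:,0]<=hi)&(hsv[:,1]>120)&(abs(P[:,2]-.15)<.01);m=P[k].mean(0);print("  ",nm2,k.sum(),m.round(4),np.degrees(np.arctan2(*(m[:2]-c)[::-1])))
    st=P[box&(hsv[:,1]<70)&(P[:,2]>.192)];m=st.mean(0);print(" cheeks",len(st),m,st[:,2].max(),np.degrees(np.arctan2(*(m[:2]-c)[::-1])))
    x,y,w_,h_=215 if 0 else 0,0,0,0
img=cv2.resize(d["top"]["pixels"][140:290,140:300],None,fx=4,fy=4,interpolation=cv2.INTER_CUBIC)
img2=cv2.resize(d["scene"]["pixels"][190:340,350:550],None,fx=4,fy=4,interpolation=cv2.INTER_CUBIC)
cv2.imwrite("pics/z1.png",img[:,:,::-1]);cv2.imwrite("pics/z2.png",img2[:,:,::-1])
```

```text
[[ 26 164  70]
 [ 25 171 163]
 [ 26 167 153]
 [ 66 142 111]
 [  1 194 142]]
top 2530 hub [0.5203 0.2202] 0.0611 0.17371611107951573
 crank 247 [0.5111 0.2331 0.2079] [-0.552  0.814 -0.184] [0.531  0.2038 0.2145] [0.4902 0.2639 0.2009]
   red 35 [0.469  0.2845 0.1525] 128.56866354022648
   green 45 [0.5838 0.2721 0.1522] 39.24920383307428
 cheeks 86 [0.49385526 0.25629809 0.20051759] 0.20981155972879742 126.23594194215687
scene 3783 hub [0.5222 0.2206] 0.0615 0.17466406271676946
 crank 446 [0.5168 0.2331 0.2083] [-0.57   0.803 -0.175] [0.5365 0.2053 0.2144] [0.4921 0.2678 0.2008]
   red 31 [0.4681 0.2869 0.1532] 129.22686287904367
   green 121 [0.5839 0.2707 0.1536] 39.10281185916618
 cheeks 159 [0.50115621 0.25712553 0.20070832] 0.21053852396971176 119.93508074247815
```

View pics/z1.png

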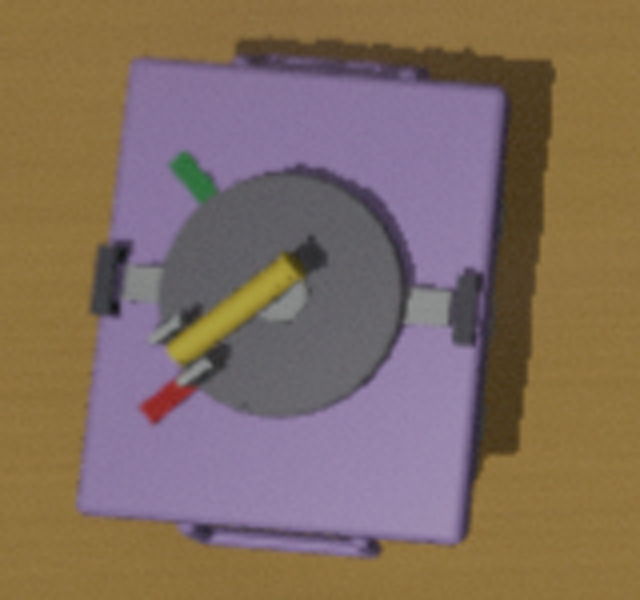

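View pics/z2.png

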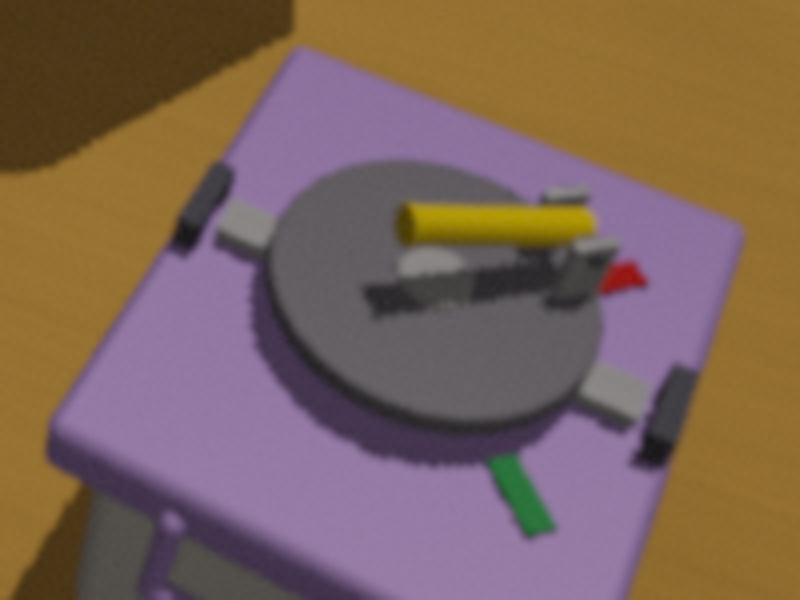

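```bash
cat >> h.py <<'E'
from scipy.spatial.transform import Rotation as Ro
def tool(o):
    return Ro.from_euler('xyz',o["ee_rot"]).as_matrix()
E
python3 - <<'E'
from bench import robot
from h import *
o=robot.get_obs();R=tool(o);print(R.round(3),o["tool_pos"])
print("y axis ang",np.degrees(np.arctan2(R[1,1],R[0,1])))
t=np.array([.5233,.217,.30])-o["tool_pos"];print("tool shift /0.25",R.T@t/.25)
E
```

```text
[[-0.001  0.421 -0.907]
 [ 0.002 -0.907 -0.421]
 [-1.    -0.002 -0.   ]] [ 0.23153862 -0.49843342  0.2045704 ]
y axis ang -65.0881473540582
tool shift /0.25 [-0.37768276 -2.10453484 -2.26395952]
```

drive_tool(commands=[[[-0.19,0,0,0],[-0.19,0,0,0],[0,-0.1315,-0.1415,0],[0,-0.1315,-0.1415,0],[0,-0.1315,-0.1415,0],[0,-0.1315,-0.1415,0],[0,-0.1315,-0.1415,0],[0,-0.1315,-0.1415,0],[0,-0.1315,-0.1415,0],[0,-0.1315,-0.1415,0],[0,-0.1315,-0.1415,0],[0,-0.1315,-0.1415,0],[0,-0.1315,-0.1415,0],[0,-0.1315,-0.1415,0],[0,-0.1315,-0.1415,0],[0,-0.1315,-0.1415,0],[0,-0.1315,-0.1415,0],[0,-0.1315,-0.1415,0]]], grip=0.5)

```text
time: 1.95
tool_pos: [0.5237, 0.2187, 0.3001]
ee_rot: [0.509, 1.57, -2.197]
wrist_force: [1.2, -0.6, 0.6]
width: 0.0472
```

drive_tool(commands=[[[0,0,0,-0.0231],[0,0,0,-0.0231],[0,0,0,-0.0231],[0,0,0,-0.0231],[0,0,0,-0.0231],[0,0,0,-0.0231],[0,0,0,-0.0231],[0,0,0,-0.0231],[0,0,0,-0.0231],[0,0,0,-0.0231],[0,0,0,-0.0231],[0,0,0,-0.0231],[0,0,0,0],[0,0,0,0]]])

```text
time: 3.35
tool_pos: [0.5234, 0.2166, 0.3001]
ee_rot: [-1.73, 1.57, -2.698]
wrist_force: [-0.6, -0.3, -1.0]
width: 0.0468
```

Run:
```python
from bench import robot,imaging
from h import *
o=robot.get_obs();R=tool(o);print(o["time"],R.round(3),o["tool_pos"],o["joint_positions"].round(2))
print("y axis ang",np.degrees(np.arctan2(R[1,1],R[0,1])))
t=np.array([.5233,.217,.25])-o["tool_pos"];print("tool shift /0.25",R.T@t/.25)
import pickle
s=imaging.snapshot("wrist");cv2.imwrite("pics/b_wrist.png",s["pixels"][:,:,::-1]);pickle.dump(s,open("b.pkl","wb"))
P,u,v=world(s);hsv=cv2.cvtColor(s["pixels"],cv2.COLOR_RGB2HSV)[v,u].astype(int)
box=np.hypot(P[:,0]-.51,P[:,1]-.235)<.13
q=P[box&(hsv[:,0]>20)&(hsv[:,0]<34)&(hsv[:,1]>150)&(P[:,2]>.185)&(P[:,2]<.24)]
if len(q)>9:
    m=np.median(q,0);w=np.linalg.svd(q-m)[2][0];t=(q-m)@w;print(" crank",len(q),m.round(4),w.round(3),(m+w*t.min()).round(4),(m+w*t.max()).round(4))
```

```text
3.35 [[-0.001  0.824  0.567]
 [-0.     0.567 -0.824]
 [-1.    -0.001 -0.   ]] [0.52335194 0.21662338 0.30008582] [ 0.29  0.13  1.14 -0.    1.87 -0.31]
y axis ang 34.5312021905644
tool shift /0.25 [ 0.20034292  0.00081684 -0.00133733]
 crank 1399 [0.5105 0.2369 0.208 ] [ 0.561 -0.809  0.175] [0.4895 0.2673 0.2014] [0.5315 0.2066 0.2145]
```

View pics/b_wrist.png

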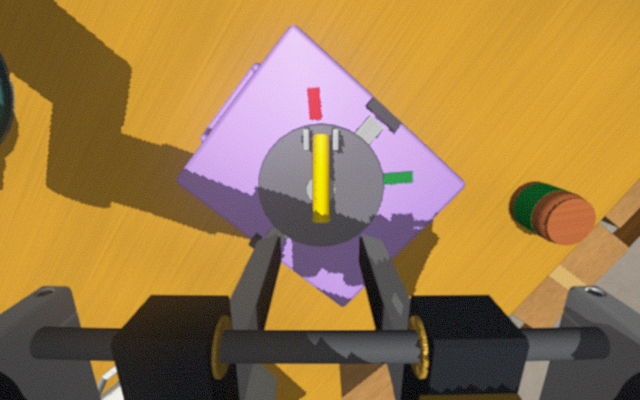

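drive_tool(commands=[[[0.1,0.002,-0.008,0.0005],[0.1,0,0,0],[0.1,0,0,0],[0.08,0,0,0],[0.068,0,0,0],[0,0,0,0]]])

```text
time: 4.0
tool_pos: [0.521, 0.218, 0.1851]
ee_rot: [-1.86, 1.564, -2.83]
wrist_force: [-0.1, 0.2, -0.7]
width: 0.0467
```

drive_tool(commands=[[[0,0,0,0],[0,0,0,0],[0,0,0,0],[0,0,0,0],[0,0,0,0]]], grip=0)

```text
time: 4.5
tool_pos: [0.5231, 0.2187, 0.1892]
ee_rot: [1.17, 1.569, 0.201]
wrist_force: [0.5, 0.3, 1.0]
width: 0.014
```

Run:
```python
from bench import robot,imaging
from h import *
o=robot.get_obs();R=tool(o);print(o["time"],R.round(3),o["tool_pos"],o["wrist_force"],o["width"])
for n in("wrist","scene"):
    s=imaging.snapshot(n);cv2.imwrite(f"pics/c_{n}.png",s["pixels"][:,:,::-1])
p=np.array([.4918,.2633,.196]);g=o["tool_pos"]+R[:,0]*-.019-p
print("in tool",R.T@g, "ang",np.arctan2(g[2],g@R[:,2]),np.hypot(g[2],g@R[:,2]))
```

```text
4.5 [[ 0.002  0.824  0.567]
 [ 0.     0.567 -0.824]
 [-1.     0.001  0.001]] [0.52310501 0.21867454 0.18924431] [0.5261912  0.31426405 1.03812365] 0.014038641991611513
in tool [-0.01221049  0.00049304  0.05450444] ang 0.22097892348707207 0.05586283522813614
```

View pics/c_scene.png

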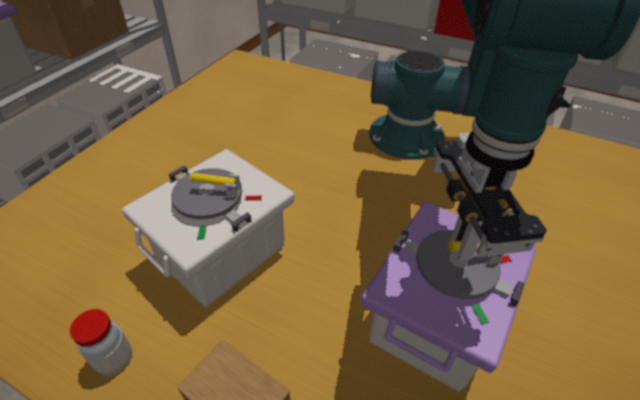

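```bash
python3 -c "
import numpy as np
t=np.linspace(.19,1.56,15);r=.055/.25
for a in zip(-r*np.diff(np.sin(t)),r*np.diff(np.cos(t))):print(np.round(a,4).tolist())"
```

```text
[-0.0209, -0.0051]
[-0.0203, -0.0071]
[-0.0195, -0.0091]
[-0.0185, -0.0109]
[-0.0174, -0.0127]
[-0.0161, -0.0143]
[-0.0146, -0.0158]
[-0.013, -0.0172]
[-0.0112, -0.0184]
[-0.0094, -0.0194]
[-0.0074, -0.0202]
[-0.0054, -0.0208]
[-0.0034, -0.0213]
[-0.0013, -0.0215]
```

drive_tool(commands=[[[-0.0209,0,-0.0051,0],[-0.0203,0,-0.0071,0],[-0.0195,0,-0.0091,0],[-0.0185,0,-0.0109,0],[-0.0174,0,-0.0127,0],[-0.0161,0,-0.0143,0],[-0.0146,0,-0.0158,0],[0,0,0,0]]])

```text
time: 5.4
tool_pos: [0.5119, 0.2347, 0.221]
ee_rot: [1.754, 1.57, 0.786]
wrist_force: [3.9, 1.3, -3.9]
width: 0.0142
```

drive_tool(commands=[[[-0.013,0,-0.0172,0],[-0.0112,0,-0.0184,0],[-0.0094,0,-0.0194,0],[-0.0074,0,-0.0202,0],[-0.0054,0,-0.0208,0],[-0.0034,0,-0.0213,0],[-0.0013,0,-0.0215,0],[0,0,0,0],[0,0,0,0]]])

```text
time: 6.3
tool_pos: [0.4917, 0.2632, 0.2342]
ee_rot: [2.723, 1.57, 1.755]
wrist_force: [-0.6, 0.4, 2.0]
width: 0.0006
```

Run:
```python
from bench import robot,imaging
from h import *
o=robot.get_obs();R=tool(o);print(o["time"],o["tool_pos"],o["wrist_force"],o["width"])
for n in("wrist","scene","top"):
    s=imaging.snapshot(n);
    if n=="scene":
        im=cv2.resize(s["pixels"][140:340,380:580],None,fx=3,fy=3,interpolation=cv2.INTER_CUBIC)
    else: im=s["pixels"]
    cv2.imwrite(f"pics/d_{n}.png",im[:,:,::-1])
    P,u,v=world(s);hsv=cv2.cvtColor(s["pixels"],cv2.COLOR_RGB2HSV)[v,u].astype(int)
    box=np.hypot(P[:,0]-.51,P[:,1]-.235)<.13
    q=P[box&(hsv[:,0]>22)&(hsv[:,0]<34)&(hsv[:,1]>150)&(P[:,2]>.185)&(P[:,2]<.29)]
    if len(q)>9: print(n,len(q),q.mean(0).round(4),q.min(0).round(4),q.max(0).round(4))
```

```text
6.3 [0.49167822 0.26316848 0.23421006] [-0.60500391  0.43411879  1.98676953] 0.000605588068527972
wrist 395 [0.4908 0.2646 0.2252] [0.4845 0.236  0.1952] [0.5106 0.2709 0.2894]
scene 306 [0.5078 0.2487 0.24  ] [0.4976 0.2332 0.1959] [0.5163 0.2654 0.267 ]
top 102 [0.5018 0.2425 0.2507] [0.4868 0.2323 0.2051] [0.5139 0.2588 0.2662]
```

View pics/d_scene.png

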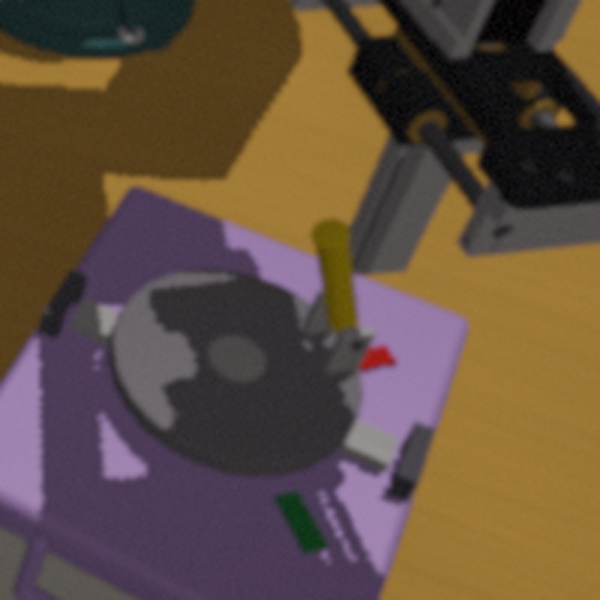

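View pics/d_wrist.png

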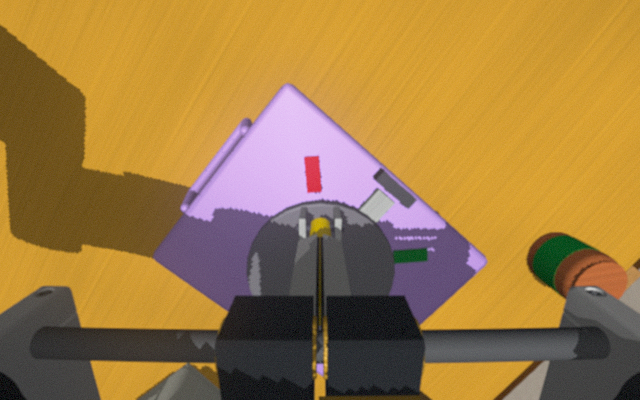

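drive_tool(commands=[[[-0.12,0,0,0],[-0.16,0,0,0],[0,0,0,0],[0,0,0,0],[0,0,0,0]]], grip=0.5)

```text
time: 6.95
tool_pos: [0.492, 0.2622, 0.3013]
ee_rot: [-1.68, 1.568, -2.648]
wrist_force: [0.4, 0.3, 0.4]
width: 0.0373
```

```bash
cat > m.py <<'E'
from bench import robot,imaging
from h import *
import sys
tag=sys.argv[1]
o=robot.get_obs();R=tool(o);print(o["time"],o["tool_pos"],o["wrist_force"],o["width"],"yang",np.degrees(np.arctan2(R[1,1],R[0,1])))
for n in("wrist","scene","top"):
    s=imaging.snapshot(n);
    if n=="scene":
        im=cv2.resize(s["pixels"][140:340,380:580],None,fx=3,fy=3,interpolation=cv2.INTER_CUBIC)
    else: im=s["pixels"]
    cv2.imwrite(f"pics/{tag}_{n}.png",im[:,:,::-1])
    P,u,v=world(s);hsv=cv2.cvtColor(s["pixels"],cv2.COLOR_RGB2HSV)[v,u].astype(int)
    box=np.hypot(P[:,0]-.515,P[:,1]-.235)<.08
    q=P[box&(hsv[:,0]>22)&(hsv[:,0]<34)&(hsv[:,1]>150)&(P[:,2]>.205)&(P[:,2]<.275)]
    if len(q)>9:
        m=np.median(q,0);q=q[np.linalg.norm(q-m,axis=1)<.045]
        m=q.mean(0);w=np.linalg.svd(q-m)[2][0];w*=np.sign(w[2]);t=(q-m)@w
        print(n,len(q),"mean",m.round(4),"dir",w.round(3),"ends",(m+w*t.min()).round(4),(m+w*t.max()).round(4),"elev",np.arcsin(w[2]).round(3), "top z",np.percentile(q[:,2],97).round(4), "tip",q[q[:,2]>np.percentile(q[:,2],80)].mean(0).round(4))
E
python3 m.py e
```

```text
6.95 [0.49202507 0.26219281 0.30127433] [0.37060838 0.28437468 0.38153757] 0.037303928845222795 yang 34.504061356168734
wrist 1141 mean [0.5003 0.2515 0.242 ] dir [ 0.261 -0.37   0.892] ends [0.4896 0.2668 0.2052] [0.5069 0.2421 0.2647] elev 1.101 top z 0.2642 tip [0.5063 0.2429 0.263 ]
scene 277 mean [0.5085 0.2474 0.242 ] dir [ 0.149 -0.345  0.927] ends [0.5025 0.2612 0.2049] [0.5121 0.239  0.2646] elev 1.186 top z 0.2648 tip [0.5092 0.2403 0.2635]
top 97 mean [0.5019 0.2429 0.2509] dir [ 0.35  -0.337  0.874] ends [0.4884 0.2559 0.2173] [0.5076 0.2374 0.2652] elev 1.063 top z 0.2653 tip [0.505  0.24   0.2641]
```

View pics/e_wrist.png

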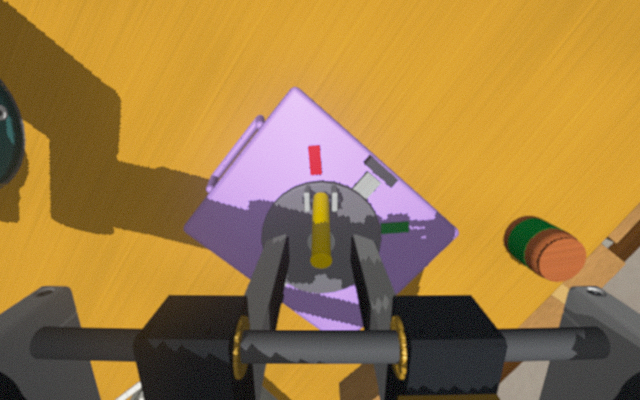

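View pics/e_scene.png

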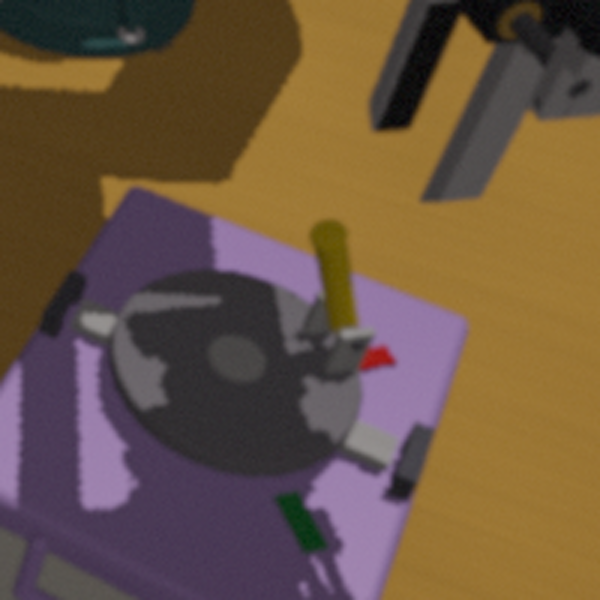

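View pics/e_top.png

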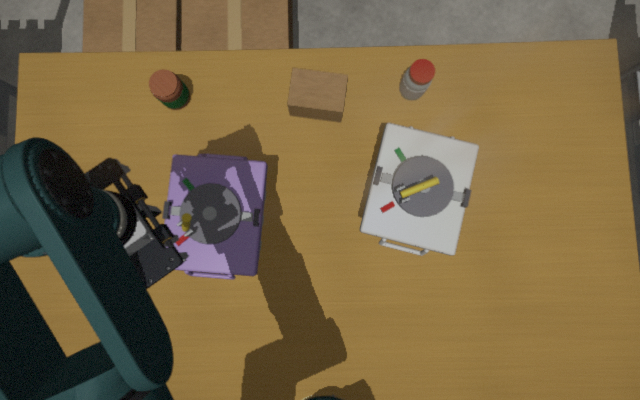

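drive_tool(commands=[[[0,0.002,0.078,0],[0,0,0,0],[0.1,0,0,0],[0.1,0,0,0],[0.08,0,0,0],[0.057,0,0,0],[0,0,0,0],[0,0,0,0]]])

```text
time: 7.9
tool_pos: [0.5038, 0.2471, 0.2191]
ee_rot: [1.712, 1.571, 0.744]
wrist_force: [-0.2, 0.3, 0.5]
width: 0.047
```

drive_tool(commands=[[[0,0,0,0],[0,0,0,0],[0,0,0,0],[0,0,0,0],[0,0,0,0]]], grip=0)

```text
time: 8.4
tool_pos: [0.5037, 0.2466, 0.2193]
ee_rot: [-0.834, 1.57, -1.803]
wrist_force: [-0.9, -0.3, 1.5]
width: 0.0147
```

```bash
python3 m.py f; python3 -c "
import numpy as np
t=np.linspace(1.1,1.6,8);r=.046/.25
for a in zip(-r*np.diff(np.sin(t)),r*np.diff(np.cos(t))):print(np.round(a,4).tolist())"
```

```text
8.4 [0.50372625 0.24655373 0.21925148] [-0.94892399 -0.28863327  1.46353929] 0.014711290577473666 yang 34.51785739794542
wrist 2763 mean [0.5006 0.2512 0.2425] dir [ 0.254 -0.365  0.896] ends [0.49   0.2664 0.205 ] [0.5082 0.2402 0.2695] elev 1.11 top z 0.2641 tip [0.5063 0.2429 0.2628]
scene 124 mean [0.5098 0.2385 0.2583] dir [ 0.066 -0.068  0.995] ends [0.5078 0.2406 0.2277] [0.5103 0.238  0.2659] elev 1.476 top z 0.265 tip [0.5065 0.2403 0.2644]
[-0.0055, -0.0119]
[-0.0047, -0.0123]
[-0.0038, -0.0126]
[-0.0029, -0.0128]
[-0.002, -0.013]
[-0.001, -0.0131]
[-0.0001, -0.0131]
```

View pics/f_scene.png

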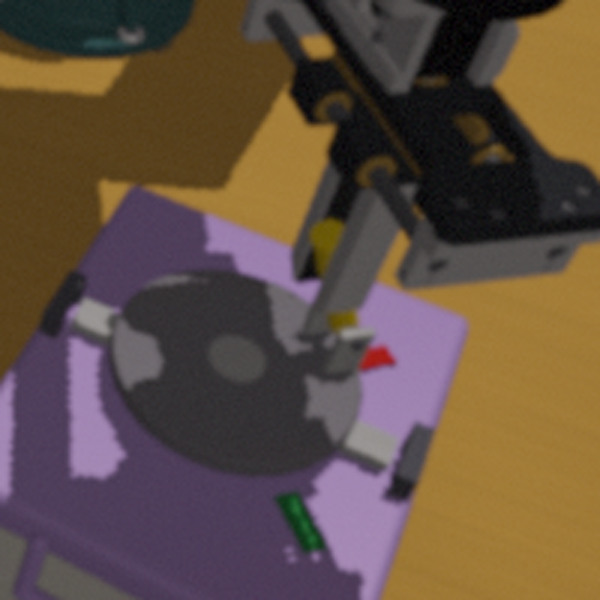

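View pics/f_wrist.png

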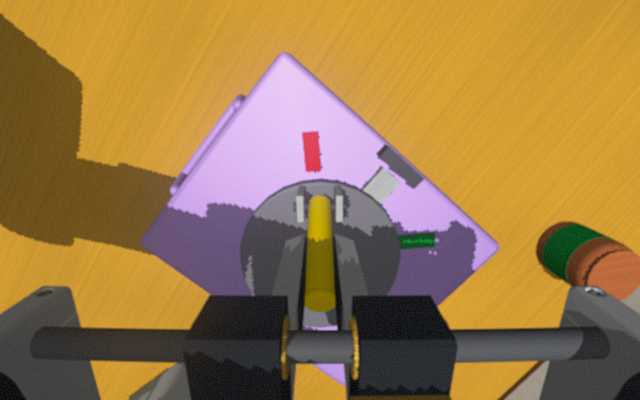

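drive_tool(commands=[[[-0.0055,0,-0.0119,0],[-0.0047,0,-0.0123,0],[-0.0038,0,-0.0126,0],[-0.0029,0,-0.0128,0],[-0.002,0,-0.013,0],[-0.001,0,-0.0131,0],[0,0,0,0],[0,0,0,0]]])

```text
time: 9.35
tool_pos: [0.4937, 0.2611, 0.2238]
ee_rot: [-0.265, 1.568, -1.235]
wrist_force: [0.7, -4.5, 1.5]
width: 0.0145
```

```bash
python3 m.py g
```

```text
9.35 [0.49366938 0.26113314 0.22376733] [ 0.66252356 -4.48623381  1.46869636] 0.014523975379211053 yang 34.45188036277864
wrist 2202 mean [0.4943 0.2604 0.2494] dir [ 0.13  -0.19   0.973] ends [0.4889 0.2682 0.2092] [0.497  0.2564 0.2698] elev 1.338 top z 0.2681 tip [0.4964 0.2572 0.2675]
scene 257 mean [0.501  0.2542 0.2474] dir [-0.013 -0.11   0.994] ends [0.5015 0.2586 0.2074] [0.5007 0.2516 0.2701] elev 1.46 top z 0.2692 tip [0.4974 0.2532 0.2684]
```

View pics/g_scene.png

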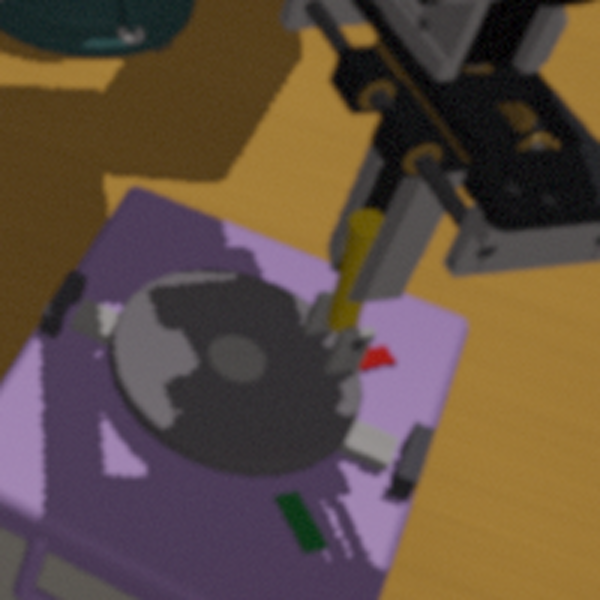

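View pics/g_wrist.png

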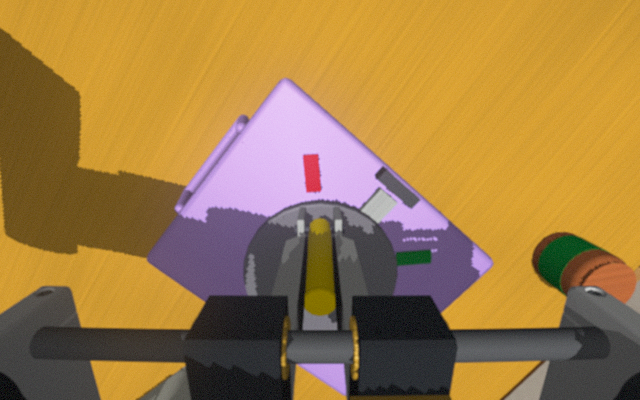

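drive_tool(commands=[[[0,0,0,0],[0,0,0,0],[0,0,0,0],[0,0,0,0],[0,0,0.08,0],[0,0,0.08,0],[0,0,0,0]]], grip=0.5)

```text
time: 10.2
tool_pos: [0.5167, 0.2282, 0.2235]
ee_rot: [-0.421, 1.57, -1.391]
wrist_force: [0.5, 0.3, -0.4]
width: 0.0468
```

drive_tool(commands=[[[0,0,0,0],[0,0,0,0],[0,0,0,0],[0,0,0,0],[0,0,0,0]]], grip=0)

```text
time: 10.7
tool_pos: [0.5156, 0.2298, 0.2238]
ee_rot: [1.077, 1.571, 0.109]
wrist_force: [0.6, 0.3, -0.1]
width: 0.0104
```

drive_tool(commands=[[[0,0,-0.03,0],[0,0,-0.02,0],[0,0,-0.02,0],[0,0,-0.02,0],[0,0,-0.01,0],[0,0,-0.01,0],[0,0,0,0]]])

```text
time: 11.4
tool_pos: [0.5023, 0.2492, 0.2242]
ee_rot: [0.073, 1.563, -0.898]
wrist_force: [5.3, -8.3, 1.8]
width: 0.0007
```

```bash
python3 m.py h
```

```text
11.4 [0.50225164 0.24921195 0.22418947] [ 5.33018235 -8.32124479  1.82535441] 0.0006810689718931767 yang 34.350053276398654
wrist 1602 mean [0.49   0.2663 0.2584] dir [ 0.097 -0.133  0.986] ends [0.4865 0.2711 0.2226] [0.4911 0.2647 0.2702] elev 1.406 top z 0.2688 tip [0.4917 0.2642 0.2685]
scene 123 mean [0.4983 0.2639 0.2312] dir [-0.044  0.122  0.992] ends [0.4995 0.2606 0.2047] [0.4966 0.2685 0.2689] elev 1.441 top z 0.2685 tip [0.4964 0.2674 0.2648]
```

View pics/h_scene.png

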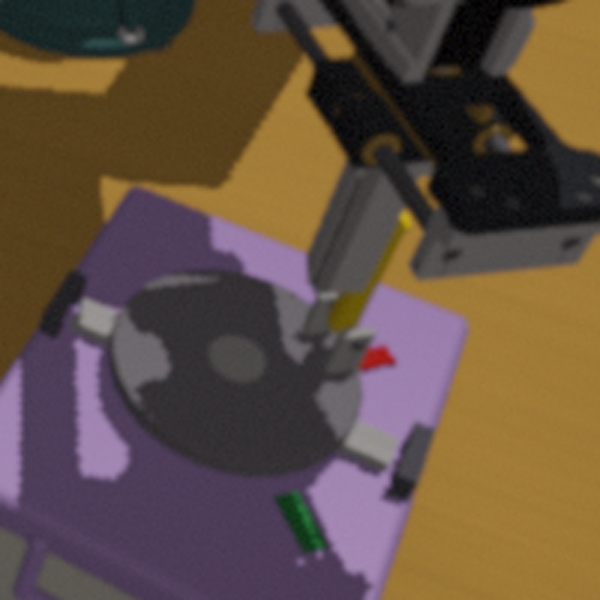

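View pics/h_wrist.png

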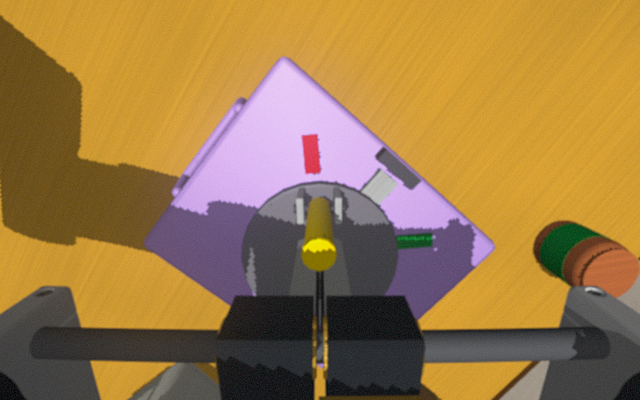

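drive_tool(commands=[[[0,0,0.045,0],[0,0,0.045,0],[0,0,0,0]]])

```text
time: 11.85
tool_pos: [0.5134, 0.2327, 0.2234]
ee_rot: [-2.157, 1.57, -3.126]
wrist_force: [0.7, 0.2, -0.5]
width: 0.0003
```

drive_tool(commands=[[[0,0,0,0],[0,0,0,0],[0,0,0,0],[0,0,0,0],[0,0,0,0],[0,0,-0.05,0],[0,0,-0.05,0],[0,0,-0.06,0],[0,0,0,0],[0,0,0,0]]], grip=0.5)

```text
time: 12.85
tool_pos: [0.4899, 0.2672, 0.2239]
ee_rot: [0.342, 1.57, -0.625]
wrist_force: [-0.0, -0.5, 0.2]
width: 0.0466
```

```bash
python3 m.py i
```

```text
12.85 [0.48991267 0.26716561 0.22388461] [-0.03090728 -0.5156636   0.23575507] 0.04662584670972461 yang 34.61164637847339
wrist 1779 mean [0.4899 0.2665 0.2541] dir [ 0.065 -0.103  0.993] ends [0.4874 0.2706 0.2151] [0.4909 0.2649 0.2697] elev 1.449 top z 0.2686 tip [0.4917 0.2644 0.2682]
scene 374 mean [0.4975 0.2609 0.2457] dir [-0.063 -0.007  0.998] ends [0.5    0.2612 0.2055] [0.496  0.2607 0.2703] elev 1.507 top z 0.2696 tip [0.4942 0.2612 0.2688]
top 55 mean [0.4928 0.2568 0.2392] dir [-0.007  0.124  0.992] ends [0.4931 0.2526 0.2055] [0.4926 0.2608 0.2706] elev 1.446 top z 0.2683 tip [0.4916 0.2622 0.2671]
```

View pics/i_scene.png

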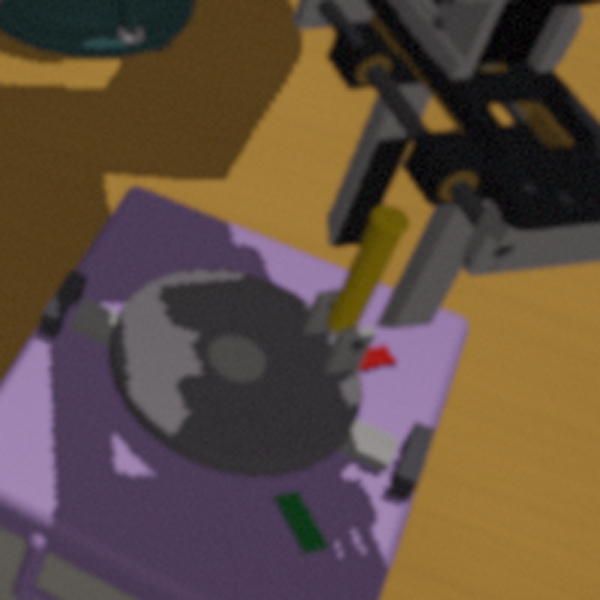

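View pics/i_wrist.png

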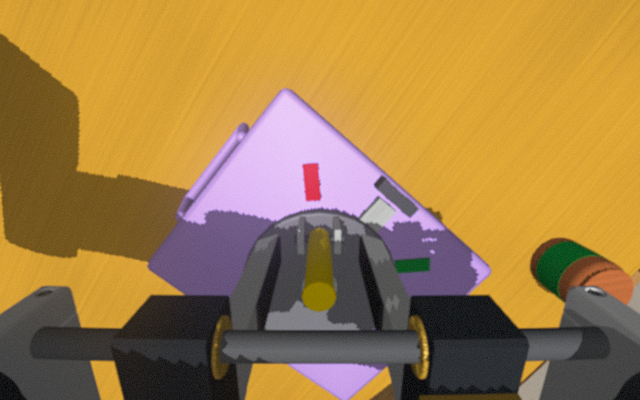

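```bash
cat > proj.py <<'E'
import sys
from bench import imaging
from h import *
a=float(sys.argv[1]); hub=np.array([.521,.221,.174]); e=np.array([np.cos(np.radians(a)),np.sin(np.radians(a)),0]);z=np.array([0,0,1.])
for n in("scene","wrist"):
    s=imaging.snapshot(n);E=s["extrinsics"]
    for th in(1.571,1.45,1.31):
        for r in(12,72):
            p=hub+.05*e+.022*z+r/1e3*(-np.cos(th)*e+np.sin(th)*z)
            c=E[:3,:3]@p+E[:3,3];uv=cv2.projectPoints(np.array([[c[0],-c[1],-c[2]]]),np.zeros(3),np.zeros(3),s["mtx"],np.array([s["k1"],0,0,0,0.]))[0].ravel()
            print(n,th,r,uv.round(1),"crop",((uv-[380,140])*3).round(0) if n=="scene" else "")
E
python3 proj.py 124.7
```

```text
scene 1.571 12 [496.3 241.3] crop [349. 304.]
scene 1.571 72 [509.9 212.5] crop [390. 217.]
scene 1.45 12 [495.4 241.4] crop [346. 304.]
scene 1.45 72 [503.8 213.4] crop [371. 220.]
scene 1.31 12 [494.3 241.7] crop [343. 305.]
scene 1.31 72 [496.6 215.1] crop [350. 225.]
wrist 1.571 12 [318.4 246.5] crop 
wrist 1.571 72 [318.  298.6] crop 
wrist 1.45 12 [318.4 248.4] crop 
wrist 1.45 72 [318.1 313.5] crop 
wrist 1.31 12 [318.4 250.5] crop 
wrist 1.31 72 [318.3 328. ] crop
```

drive_tool(commands=[[[0,0,0.006,0],[0,0,0,0],[0,0,0,0],[0,0.01,0,0.008],[0,0.02,0.001,0.0159],[0,0.02,0.001,0.0159],[0,0.02,0.001,0.0159],[0,0.02,0.001,0.0159],[0,0.02,0.001,0.0159],[0,0,0,0]]], grip=0.2)

```text
time: 14.1
tool_pos: [0.5168, 0.2741, 0.2237]
ee_rot: [-1.503, 1.57, -3.021]
wrist_force: [-2.1, 0.1, 0.1]
width: 0.0189
```

```bash
python3 m.py j
```

```text
14.1 [0.51676361 0.27407844 0.223674  ] [-2.07685423  0.0537397   0.07012368] 0.01893204461781995 yang 3.0274126639089247
wrist 1775 mean [0.5151 0.2758 0.2539] dir [-0.004 -0.119  0.993] ends [0.5153 0.2806 0.2144] [0.515  0.2739 0.2698] elev 1.451 top z 0.2686 tip [0.5153 0.273  0.2682]
scene 58 mean [0.5228 0.269  0.2125] dir [ 0.035 -0.184  0.982] ends [0.5226 0.2704 0.205 ] [0.524  0.2629 0.2448] elev 1.383 top z 0.2344 tip [0.5235 0.2676 0.2221]
top 93 mean [0.5152 0.2654 0.2409] dir [0.04  0.047 0.998] ends [0.5138 0.2638 0.2066] [0.5163 0.2667 0.2698] elev 1.509 top z 0.2685 tip [0.5165 0.2667 0.2675]
```

View pics/j_scene.png

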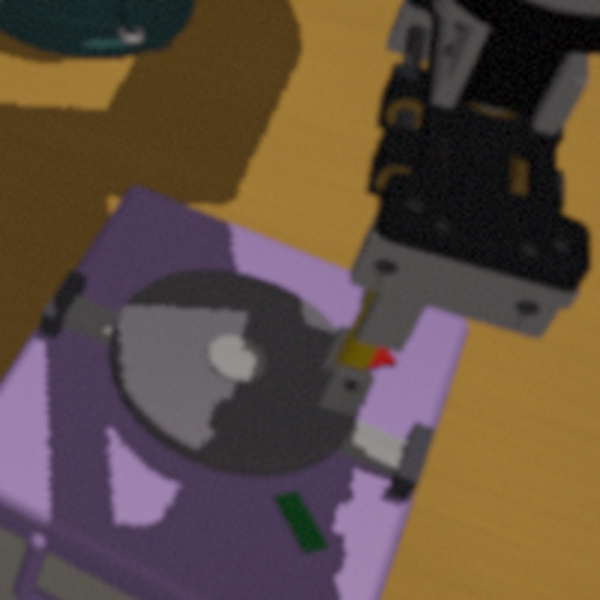

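View pics/j_wrist.png

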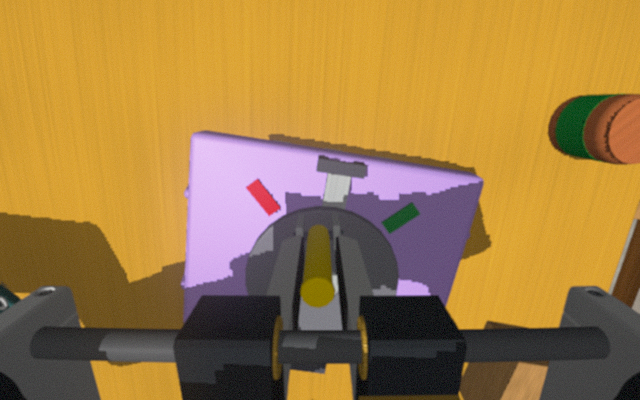

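drive_tool(commands=[[[0,0.02,0.001,0.0159],[0,0.02,0.001,0.0159],[0,0.02,0.001,0.0159],[0,0.02,0.001,0.0159],[0,0.02,0.001,0.0159],[0,0.02,0.001,0.0159],[0,0.02,0.001,0.0159],[0,0.02,0.001,0.0159],[0,0.02,0.001,0.0159],[0,0,0,0]]])

```text
time: 15.25
tool_pos: [0.5571, 0.2577, 0.2238]
ee_rot: [-2.506, 1.57, 1.362]
wrist_force: [-1.7, 1.2, -0.1]
width: 0.0187
```

```bash
python3 m.py k;python3 proj.py 38.9
```

```text
15.25 [0.55714487 0.25769709 0.22377235] [-1.7168998   1.21257878 -0.07276858] 0.018675842087376285 yang -48.40714636297164
wrist 1832 mean [0.5571 0.2603 0.254 ] dir [-0.108 -0.087  0.99 ] ends [0.5614 0.2638 0.2143] [0.5553 0.2589 0.27  ] elev 1.431 top z 0.2686 tip [0.555  0.2588 0.2683]
scene 235 mean [0.5594 0.2603 0.2414] dir [-0.086  0.059  0.995] ends [0.5625 0.2581 0.2048] [0.5568 0.262  0.2717] elev 1.466 top z 0.2692 tip [0.5562 0.261  0.2684]
top 44 mean [0.5507 0.2515 0.2306] dir [-0.124  0.095  0.988] ends [0.5536 0.2493 0.2075] [0.5461 0.255  0.2669] elev 1.414 top z 0.2665 tip [0.5474 0.2534 0.2551]
scene 1.571 12 [480.7 272.8] crop [302. 398.]
scene 1.571 72 [494.2 244.2] crop [343. 313.]
scene 1.45 12 [480.2 271.9] crop [301. 396.]
scene 1.45 72 [490.6 239.4] crop [332. 298.]
scene 1.31 12 [479.6 271.1] crop [299. 393.]
scene 1.31 72 [486.4 234.6] crop [319. 284.]
wrist 1.571 12 [329.9 240.6] crop 
wrist 1.571 72 [333.6 290.9] crop 
wrist 1.45 12 [329.8 242.6] crop 
wrist 1.45 72 [332.5 306.1] crop 
wrist 1.31 12 [329.6 244.7] crop 
wrist 1.31 72 [331.2 320.9] crop
```

View pics/k_scene.png

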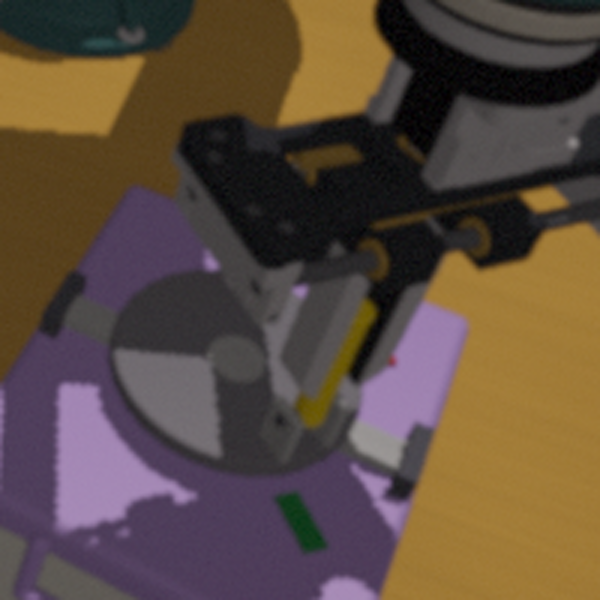

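View pics/k_wrist.png

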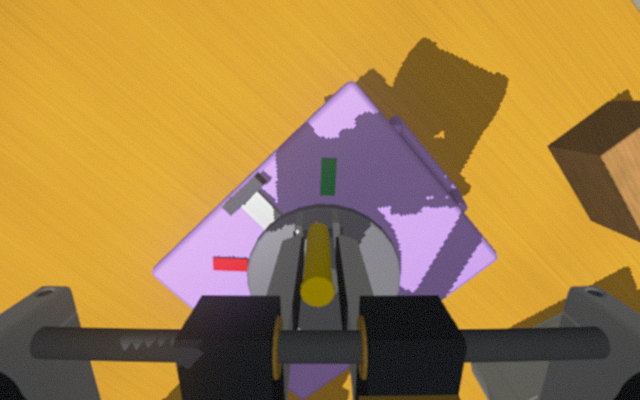

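drive_tool(commands=[[[0,0.02,0.001,0.0159],[0,0.02,0.001,0.0159],[0,0.01,0,0.006],[0,0,0,0],[0,0,0,0]]])

```text
time: 16.0
tool_pos: [0.5611, 0.2509, 0.2237]
ee_rot: [-1.319, 1.562, 2.316]
wrist_force: [-8.3, 9.6, 1.3]
width: 0.0195
```

drive_tool(commands=[[[0,0.008,0,0],[0,0,0,0],[0,0,0,0]]])

```text
time: 16.3
tool_pos: [0.5611, 0.2507, 0.2237]
ee_rot: [-1.362, 1.56, 2.274]
wrist_force: [-9.0, 12.6, 1.1]
width: 0.0189
```

```bash
python3 m.py l;python3 proj.py 38.9|grep 1.571
```

```text
16.3 [0.56113789 0.25065167 0.22368017] [-9.01558741 12.56900118  1.13313667] 0.018861343566635578 yang -61.68194177439307
wrist 1815 mean [0.5617 0.2545 0.2533] dir [-0.121 -0.072  0.99 ] ends [0.5666 0.2574 0.2134] [0.5594 0.2531 0.2727] elev 1.43 top z 0.2687 tip [0.5593 0.2536 0.2684]
scene 402 mean [0.5643 0.2529 0.2439] dir [-0.087  0.022  0.996] ends [0.5677 0.252  0.2053] [0.5618 0.2535 0.2735] elev 1.481 top z 0.2699 tip [0.5605 0.2531 0.2689]
top 10 mean [0.554  0.2467 0.2147] dir [-0.158  0.134  0.978] ends [0.5551 0.2457 0.2074] [0.5527 0.2478 0.2226] elev 1.363 top z 0.222 tip [0.5525 0.2481 0.2217]
scene 1.571 12 [480.7 272.8] crop [302. 398.]
scene 1.571 72 [494.2 244.2] crop [343. 313.]
wrist 1.571 12 [318.1 238.8] crop 
wrist 1.571 72 [316.  288.9] crop
```

View pics/l_scene.png

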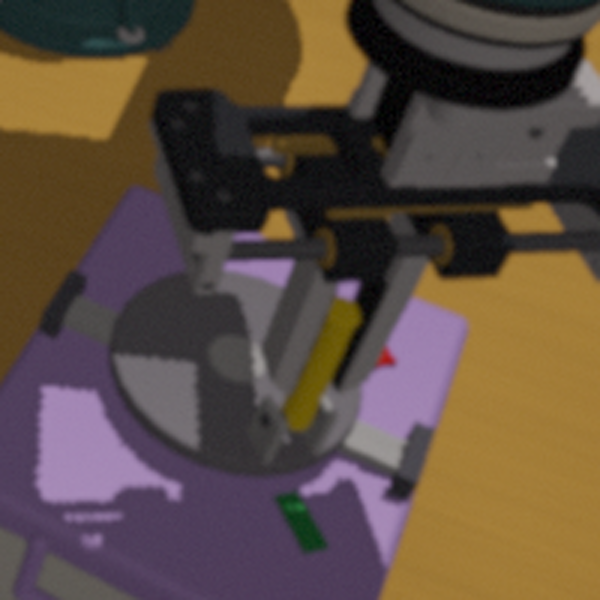

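View pics/l_wrist.png

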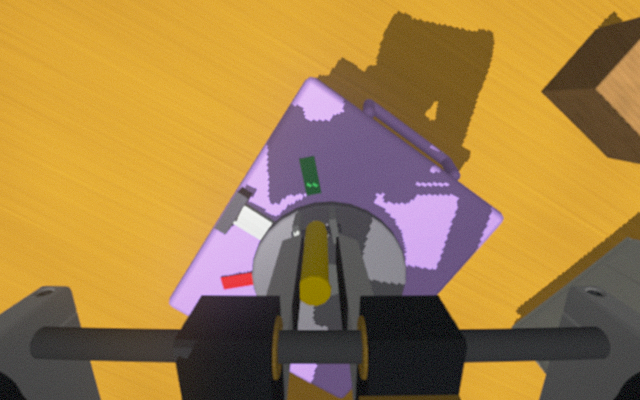

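drive_tool(commands=[[[0,-0.02,0,0],[0,0,0,0],[0,0,0,0],[0,0,0,0],[0,0,0,0],[-0.1,0,0,0],[-0.15,0,0,0],[-0.15,0,0,0],[0,0,0,0],[0,0,0,0],[0,0,0,0]]], grip=0.5)

```text
time: 17.65
tool_pos: [0.5626, 0.2492, 0.3218]
ee_rot: [-0.092, 1.568, -2.747]
wrist_force: [-0.2, 0.2, -0.9]
width: 0.047
```

```bash
python3 m.py n;python3 proj.py 38.9
```

```text
17.65 [0.56255914 0.24924076 0.32180909] [-0.23686822  0.16905779 -0.90659348] 0.046974047074074626 yang -62.12396295365027
wrist 380 mean [0.5598 0.2539 0.2648] dir [-0.282 -0.085  0.956] ends [0.5693 0.2568 0.2327] [0.5581 0.2534 0.2705] elev 1.272 top z 0.2691 tip [0.5595 0.2544 0.2688]
scene 380 mean [0.5645 0.2511 0.2431] dir [-0.072 -0.012  0.997] ends [0.5673 0.2516 0.2052] [0.5626 0.2508 0.2703] elev 1.498 top z 0.2692 tip [0.5605 0.2511 0.2686]
top 88 mean [0.5573 0.2467 0.249 ] dir [0.036 0.079 0.996] ends [0.5559 0.2437 0.2107] [0.5581 0.2484 0.2705] elev 1.484 top z 0.2693 tip [0.5591 0.2503 0.2687]
scene 1.571 12 [480.7 272.8] crop [302. 398.]
scene 1.571 72 [494.2 244.2] crop [343. 313.]
scene 1.45 12 [480.2 271.9] crop [301. 396.]
scene 1.45 72 [490.6 239.4] crop [332. 298.]
scene 1.31 12 [479.6 271.1] crop [299. 393.]
scene 1.31 72 [486.4 234.6] crop [319. 284.]
wrist 1.571 12 [316.8 197.9] crop 
wrist 1.571 72 [316.  219.6] crop 
wrist 1.45 12 [317.1 199.3] crop 
wrist 1.45 72 [318.2 229.8] crop 
wrist 1.31 12 [317.4 200.9] crop 
wrist 1.31 72 [320.6 240.4] crop
```

View pics/n_scene.png

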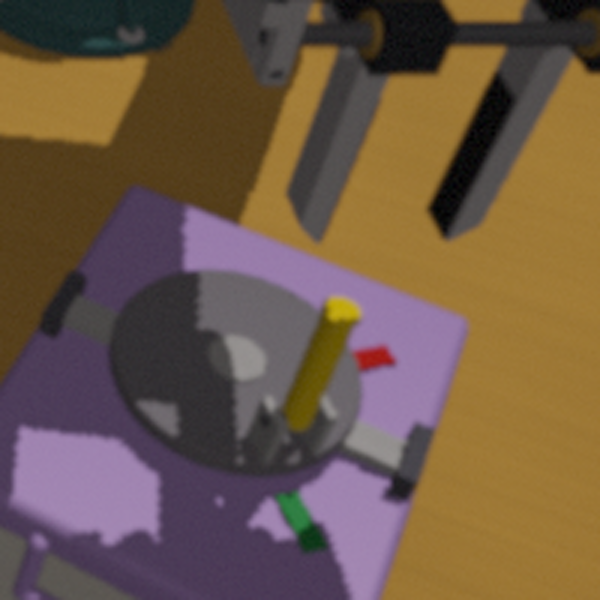

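View pics/n_wrist.png

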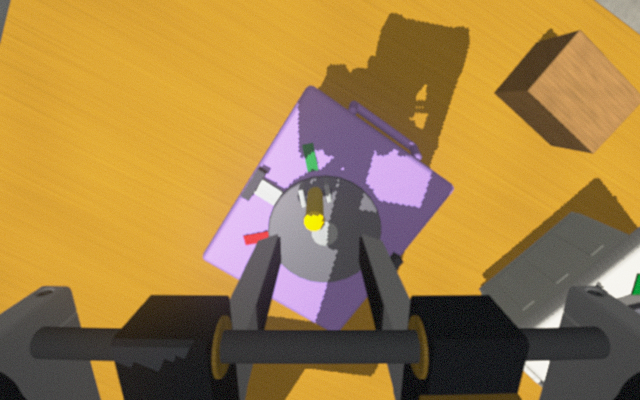

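```bash
python3 -c "
from bench import robot
print(robot.close_job())"
```

```text
the job is handed in; nothing more can be done
None
```

The lilac-lidded tub should be locked, with its yellow crank standing upright and the gripper clear, and I handed the job in at about 17.7 s. No verdict is reported, so this rests on my last checks.

**Folding the crank up:** This took more than one try. The gripped bar slipped out of the jaws at about 63°, and slipped again after a regrip at about 77°. I then pushed it upright with the shut fingers from the hub side until the force rose to about 10 N at the stop. The wheel was still near its start, at roughly 0.07 rad.

**Turning the wheel:** With the jaws loosely around the upright bar, I swept it clockwise. At the end the force rose to about 15 N, against about 2 N while turning, and the hinge stood beside the green mark.

**Last checks before handing in:**
- **Crank and wheel:** The handle tip was within a few pixels of where a fully locked, upright handle should appear, in both the scene and wrist pictures.
- **Disagreement:** Straight-line fits to the bar's depth points gave lower fold angles, 1.27 to 1.50 rad. I trust these less because each camera sees only one side of the bar. Even the lowest is above the 1.22 rad needed at the end.
- **Gripper:** It was open, with the fingertips about 5 cm above the handle and a wrist force of about 1 N.
- **White tub:** I never worked near it. The last overhead picture I viewed, at about 7 s, showed its handle and wheel unchanged; I did not measure them again at the end.

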